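# Feed one spacer ring and hold it in the V of the diameter comparator

## Robot

A 6-joint arm with a two-finger parallel gripper is mounted at the origin on a cart in front of the work surface, level with it; the furniture and walls round the work are solid. World frame = base frame: x ahead of the robot, y to its left, z up, the work surface at z = 0. Lengths are in m, angles in rad, forces in N, time in s.
With the tool pointing down it reaches from about 0.3 to 0.775 m from the base axis. Payload 14.6 kg.
Tool frame: the origin (TCP) lies midway between the tips of the shut fingers; the grasp point (between the pads) lies 19 mm behind it (ctrl.grip_depth is the z of the grasp point in the tool frame, in m); z points along the fingers, y is the line along which they close (so a half turn about z gives the same grasp; the last joint's range is limited). The gripper opens to 94 mm and grips with 3 to 60 N. Pads are 16 mm wide; open, the fingers measure 119 mm over their backs; the gripper's body (75 mm by 177 mm) begins 78 mm behind the grasp point.
Start: joints at [1.26, 0.3, 1.521, -0, 1.321, -0.067], TCP at [0.133, 0.534, 0.205] pointing down, gripper open.
Joint ranges: [-3.03, 3.03], [-0.79, 2.21], [0.23, 2.52], [-1.04, 4.18], [0, 3.07], [-2.55, 2.55]. Speed limits (rad/s): [2.22, 2.22, 2.57, 3.14, 3.14, 3.14].

## Interface

Orientations are given as [roll, pitch, yaw] about the fixed x, y, z axes, in that order (R = Rz(yaw) Ry(pitch) Rx(roll)).
In Python, from station import ctrl gives the robot as it stands. The module is installed in compiled form; this text tells all that it offers.
- The arm moves only by the tool carry_out, never from a script. Its argument "commands" is a list of rows, each a list of 3 entries, a list of its own where there are three numbers: the closure, from 0 (fully open) to 1 (shut), then the shift along the tool's x, y, z in mm, then the turn, a rotation vector about the tool's x, y, z in rad. In form: [[gripper, [tx, ty, tz], [wx, wy, wz]], ...]. A call has 1 to 10 rows; each row shifts and turns the commanded pose from where the row before left it, along the tool's axes as they then stand; what a row does not reach is not made up. A row lasts 1/8 s, in which the tool goes at most 62.5 mm and 10.7 degrees, less where a joint would pass 70% of its speed; a pose out of reach is approached as far as the arm can. A call with a gripper value outside its range is refused whole. The fingers move at their own pace and stop on an object; "squeeze" is the grip in N (left out, the last holds). Time passes only in rows, so rows that do not move let the fingers close. It gives the time, the measured TCP pose, the force, the opening and the grip force at its end, in the units of the state.
- ctrl.get_obs(): the state, without advancing time (a new reading comes with each control period).
- ctrl.camera(name): name is "side" or "top" or "wrist"; returns a dict with "img" (480x640x3 uint8, blue, green, red), "camera_matrix" (3x3 intrinsics, pixels), "rvec" (rotation vector, rad) and "tvec" (3), from world to camera coordinates, as OpenCV has them. Camera axes: x right, y down, z forward; pixel columns grow to the right and rows downward; lengths in m; the calibration is good to about 2 mm. The wrist camera is an equidistant fisheye: a pixel r from the principal point sees the ray r / f radians off the axis. A picture is of the moment at which its call begins. There is no depth.
- ctrl.hand_in(): hands the job in; it is judged then, once.
Trained networks look in the newest picture that a camera, given by its name, has taken for a name from the list of things; names that differ only in an ending like _2 or _b are one class to them, and where a whole thing is asked for, a point or a joint stands for the part that bears it (a point fixed in the world has none). Each returns a list of dicts, best first, with "score" (0 to 1); they miss things now and then, are a little off and sometimes report something else, mostly with a low value. They report only what shows in the picture. A call takes as long as a camera call. They do not tell look-alikes from the thing itself.
- ctrl.outline_of(thing, camera): "region" (480x640 bool, what is visible of it).
- ctrl.place_of(thing, camera): "at" ([x, y, z] in m, in world coordinates, good to about 4 mm: a listed point, or the origin of a listed thing).
The state is a dict: "time_s": time; "qpos": joint angles; "joint_vel": joint speeds; "tau": joint torques, N m; "ee_pos": TCP position; "eef_rot": TCP orientation; "force": force on the tool from outside, world axes, zero at the start; "moment": the same for the moment, N m; "grip_width": finger opening in m; "grip_force": force on a finger pad.
Only numpy, scipy, OpenCV 4.12 (cv2) and the standard library are available. Lean on these libraries where they do the work, as an engineer would, in place of code of your own. Each camera call takes 0.05 s, during which the arm holds its last target. There are 200 camera calls.

## Task

Check one spacer ring's diameter: push the round palm button of the magazine feeder fully home once and let it spring right back, so that a single ring comes out onto the plate and the rest stay in the magazine. Then, with the fingers and without gripping or lifting it, gently push that ring across the plate into the V-shaped anvils until it is seated against both of them with the dial's sprung plunger pressed in. Finish while still holding the ring there, so that the dial can be read, and leave the other things on the bench undisturbed.

Things in the scene. Friction and masses are not known exactly. Their poses are not given: they have to be found in the camera images.
- feeder: Feeder and comparator, fixed to the worktop. Origin on the worktop under the magazine's axis; z up. Grey base with a flat steel plate, its top 18 mm above the worktop, spanning x -40 to +68, y -78 to +96 mm. The magazine is a square aluminium shaft, 44 mm wide, open top 58 mm above the worktop, round the z axis. The button is on its +y side, the ring's outlet on its -y side
- plunger (a joint): travel of the button and its stripper blade in m: 0 out, 0.046 fully home against a solid stop. The return spring takes 4 N at the start and 7 N at the end; friction of the stack adds up to about 3 N. Let go, it returns by itself
- button_face (a point): centre of the outer face of the grey round palm button (34 mm across, 12 mm thick), 40 mm above the worktop, moving with it; 101 mm from the magazine's axis when out. It is pushed along the feeder's -y. Behind it is a 44 mm wide push block, 31 to 60 mm above the worktop; below, rails up to 13 mm above the plate lie 17 to 28 mm either side of the blade
- magazine_axis (a point): point on the magazine's axis at the height of the plate
- outlet (a point): centre (half-way up) of the place where a full press leaves the ring lying on the plate: 45 mm from the magazine's axis along the feeder's -y, with 7 mm between the ring's rim and the magazine. From here the ring is pushed along the feeder's +x into the V
- spacer_1_mid (a point): centre (half-way up) of the lowest steel spacer ring in the magazine, the one to be fed: 32 mm outside diameter, 8 mm thick, about 40 g, lying flat (its 16 mm bore acts as solid). On the plate it spans 18 to 26 mm above the worktop
- spacer_2_mid (a point): centre of the second ring from below in the stack, same size; it must stay in the magazine (it sinks by 8 mm when the lowest is fed)
- spacer_3_mid (a point): centre of the third ring from below in the stack, same size; it must stay in the magazine (it sinks by 8 mm when the lowest is fed)
- spacer_4_mid (a point): centre of the top (fourth) ring from below in the stack, same size; it must stay in the magazine (it sinks by 8 mm when the lowest is fed)
- nest (a point): where the centre of the ring lies when it is seated against both faces of the V, 22 mm above the worktop. The frame is that of the feeder: the V opens towards -x, its mouth is about 40 mm wide and begins 3 mm beyond this point along +x. A push of 4 to 10 N on the ring holds it seated
- v_anvil: the two fixed steel anvils, 14 mm tall, that form the 90 degree V, on an aluminium bracket 16 mm tall (tops at most 36 mm above the worktop with the screws). The body's origin and axes are those of the feeder
- gauge (a joint): travel in m of the dial indicator's thin horizontal plunger, which stands out of the bottom of the V towards -x: 0 free, 0.004 when a ring is seated. Its spring pushes with 1.2 to 1.4 N and moves a ring out again as soon as it is let go. The dial (43 mm across, lying face up, top 33 mm above the worktop) is behind the bracket; its hand turns with the plunger
- loupe: black stand loupe, 38 mm across and 43 mm tall, standing on the back left corner of the feeder's base plate; origin at its underside
- gauge_block_1: steel gauge block, 35x30x9 mm, on the worktop to the right of the feeder; origin at its underside
- adapter_5: small coaxial adapter, 21x38x21 mm, on the worktop to the right of the feeder; origin at its underside
- tweezers: steel tweezers, 124 mm long, lying in front of the feeder; origin at the underside
- hex_key: black hexagon key, 78 mm long, lying in front of the feeder; origin at the underside
- micrometer: micrometer, 124x52x17 mm, lying to the left of the feeder, beyond its button; origin at the underside
- spacer_1: the same lowest ring; origin at the centre of its underside, 4 mm below spacer_1_mid
Mind the look-alikes: they are no part of the job. Leave any brown look-alike of the part that bears spacer_4_mid alone.

How it is judged:
By the outcome, as a careful person would: the job done as asked, in the order asked, and still so for the second after the job is handed in, while the arm keeps its last pose, push and grip.
It also fails if it takes over 48 s, if anything falls off the work surface, if the arm or the gripper's body presses on something with over 40 N, if the wrist force passes 120 N, or if a joint passes its speed limit or range.

## Working session

There is one attempt and no reset: what is moved stays moved. The work goes in short steps, Python scripts to look and compute and a tool call to move; the robot and the scene stay as the last step left them, time stands still between calls to the robot, and variables do not carry over. Pictures are saved under pics/ and viewed, at most 10 in all, crops included, and the job is handed in when it is done.

Besides the shell and the picture viewer there is one more tool, called after "Request:" as name(argument=value, ...) on one line, values as JSON. carry_out: Moves the arm, as the interface text tells. Its arguments: {"type":"object","properties":{"commands":{"type":"array","items":{"type":"array"}},"squeeze":{"type":"number"}},"required":["commands"]}

```bash
mkdir -p pics
cat > h.py <<'E'
from station import ctrl
import numpy as np, cv2
E
python3 - <<'E'
from h import *
o=ctrl.get_obs(); print(o['ee_pos'],o['eef_rot'],o['grip_width'],o['time_s'],ctrl.grip_depth)
for c in ("top","side"):
    r=ctrl.camera(c); cv2.imwrite(f"pics/{c}0.png",r["img"])
    print(c,r["camera_matrix"].tolist(),r["rvec"],r["tvec"])
    for t in ["feeder","button_face","magazine_axis","outlet","nest","spacer_4_mid","spacer_1_mid","v_anvil","loupe","micrometer","tweezers","hex_key","gauge_block_1","adapter_5"]:
        print(t,[(round(d["score"],2),np.round(d["at"],3).tolist()) for d in ctrl.place_of(t,c)[:3]])
E
```

```text
[0.13269994 0.53349049 0.20487706] [-3.14043852e+00 -8.06218366e-05  2.89777780e+00] 0.09449927695895151 0.0 -0.0188
top [[550.7068906706904, 0.0, 318.88457154405086], [0.0, 550.7068906706904, 237.35099741835617], [0.0, 0.0, 1.0]] [ 2.17761249 -2.04435232  0.2118047 ] [0.04765956 0.48551118 0.79525207]
feeder [(0.97, [0.479, -0.043, -0.002])]
button_face [(0.79, [0.478, 0.059, 0.043])]
magazine_axis [(0.77, [0.476, -0.041, 0.018]), (0.69, [0.514, -0.149, 0.001])]
outlet [(0.77, [0.483, -0.083, 0.023])]
nest [(0.92, [0.52, -0.085, 0.021])]
spacer_4_mid [(0.6, [0.481, -0.041, 0.045]), (0.58, [0.477, -0.04, 0.018]), (0.57, [0.409, 0.105, 0.005])]
spacer_1_mid [(0.51, [0.515, -0.146, -0.001])]
v_anvil [(0.21, [0.482, -0.041, 0.033])]
loupe [(0.9, [0.528, 0.012, 0.02]), (0.26, [0.482, -0.042, 0.047])]
micrometer [(0.65, [0.494, 0.172, 0.004])]
tweezers [(0.86, [0.403, -0.092, -0.005]), (0.26, [0.484, -0.044, 0.047])]
hex_key [(0.47, [0.404, 0.007, 0.002])]
gauge_block_1 [(0.75, [0.514, -0.151, 0.002])]
adapter_5 [(0.72, [0.559, -0.148, -0.003])]
side [[497.5765585279557, 0.0, 320.8790190646824], [0.0, 497.5765585279557, 248.08890817218102], [0.0, 0.0, 1.0]] [ 0.56245736 -2.3806461   1.54877854] [0.50155719 0.10681029 0.75259655]
feeder [(0.97, [0.48, -0.042, 0.003])]
button_face [(0.74, [0.477, 0.064, 0.043]), (0.57, [0.403, -0.091, -0.003])]
magazine_axis [(0.61, [0.48, -0.042, 0.018]), (0.43, [0.496, 0.168, -0.005])]
outlet [(0.73, [0.489, -0.083, 0.02])]
nest [(0.88, [0.519, -0.083, 0.023])]
spacer_4_mid [(0.59, [0.483, -0.04, 0.047]), (0.47, [0.412, 0.106, 0.003])]
spacer_1_mid []
v_anvil []
loupe [(0.75, [0.526, 0.01, 0.022])]
micrometer [(0.93, [0.499, 0.17, -0.0])]
tweezers [(0.68, [0.528, 0.013, 0.02]), (0.55, [0.405, -0.096, 0.001])]
hex_key [(0.51, [0.4, 0.002, 0.002])]
gauge_block_1 []
adapter_5 [(0.48, [0.565, -0.149, 0.003]), (0.21, [0.477, 0.063, 0.045])]
```

View pics/top0.png

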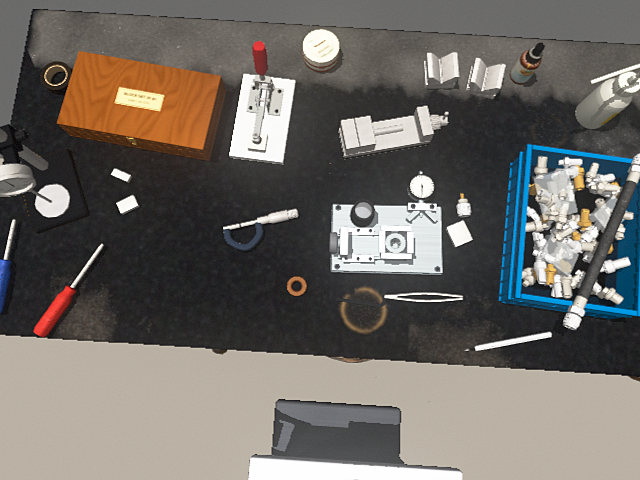

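View pics/side0.png

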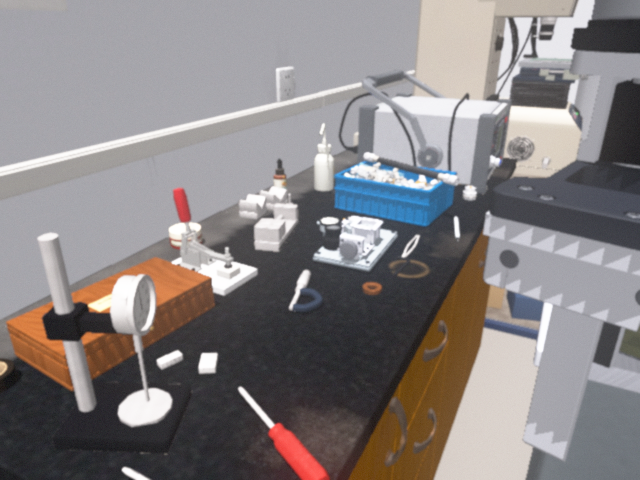

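The top view shows the feeder with its magazine at (396,243), the button at (334,243), the loupe at (363,213), the V at (422,210) and the dial at (422,185). The brown ring at (297,286) on the worktop is the look-alike. The real rings are steel and sit inside the magazine. I'll zoom in to get the feeder's yaw.

```bash
cat >> h.py <<'E'
def proj(r,p):
    return cv2.projectPoints(np.float64(p),r["rvec"],r["tvec"],r["camera_matrix"],None)[0][:,0]
def F(p,o,yaw):
    p=np.atleast_2d(np.float64(p))/1000; c,s=np.cos(yaw),np.sin(yaw)
    return p@np.array([[c,s,0],[-s,c,0],[0,0,1]])+np.array([o[0],o[1],0])
P=[[-40,-78,18],[68,-78,18],[68,96,18],[-40,96,18]]
M=[[-22,-22,58],[22,-22,58],[22,22,58],[-22,22,58]]
B=[[-17,101,40],[17,101,40]]
def draw(r,o,yaw,name,x0,y0,w,h,k):
    im=cv2.resize(r["img"][y0:y0+h,x0:x0+w],None,fx=k,fy=k,interpolation=cv2.INTER_CUBIC)
    for q,c in ((P,(0,0,255)),(M,(0,255,0)),(B,(255,0,0))):
        cv2.polylines(im,[np.int32(((proj(r,F(q,o,yaw))-[x0-.5,y0-.5])*k))],len(q)>2,c,1)
    cv2.imwrite(name,im)
E
python3 - <<'E'
from h import *
r=ctrl.camera("top")
draw(r,(0.479,-0.0415),0.0,"pics/c1.png",315,165,150,115,5)
E
```

```text
(no output)
```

View pics/c1.png

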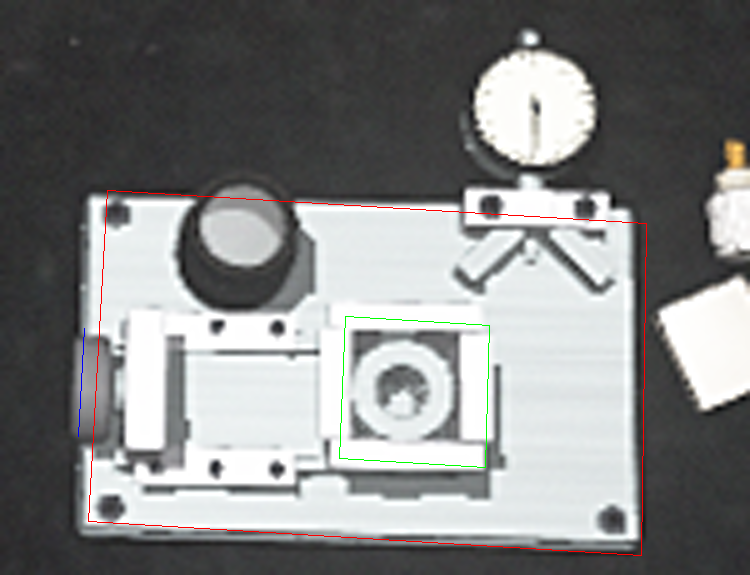

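Run:
```python
from h import *
from scipy.optimize import least_squares
r=ctrl.camera("top")
c=lambda L: np.float64(L)/5+[314.5,164.5]
# plate order: (-40,-78)=BR,(68,-78)=TR,(68,96)=TL,(-40,96)=BL ; magazine top BR,TR,TL,BL
obs=c([[638,543],[633,210],[90,195],[82,528],[490,468],[491,305],[330,303],[325,467]])
pts=P+M
f=lambda v:(proj(r,F(pts,v[:2],v[2]))-obs).ravel()
s=least_squares(f,[0.479,-0.0415,0],loss="soft_l1"); print(s.x); print(np.round(s.fun.reshape(-1,2),2))
o,y=s.x[:2],s.x[2]
for n,p in dict(button=[0,101,40],outlet=[0,-45,22],nest=[0,0,0]).items(): print(n,F(p,o,y))
for t in ("nest","outlet","loupe"):print(t,[(d["score"],np.round(d["at"],4)) for d in ctrl.place_of(t,"top")[:1]])
draw(r,o,y,"pics/c2.png",315,165,150,115,5)
```

```text
[ 0.48037578 -0.03885689  0.03500457]
[[-0.17 -0.06]
 [-0.33  0.1 ]
 [ 0.39  0.13]
 [ 0.43 -0.15]
 [-2.05 -1.63]
 [-2.42  2.52]
 [ 0.92  2.13]
 [ 1.78 -2.24]]
button [[0.47684104 0.06208123 0.04      ]]
outlet [[ 0.48195067 -0.08382933  0.022     ]]
nest [[ 0.48037578 -0.03885689  0.        ]]
nest [(0.58, array([ 0.5209, -0.0798,  0.0224]))]
outlet [(0.78, array([ 0.4802, -0.0844,  0.0247]))]
loupe [(0.59, array([0.5291, 0.0101, 0.0191]))]
```

View pics/c2.png

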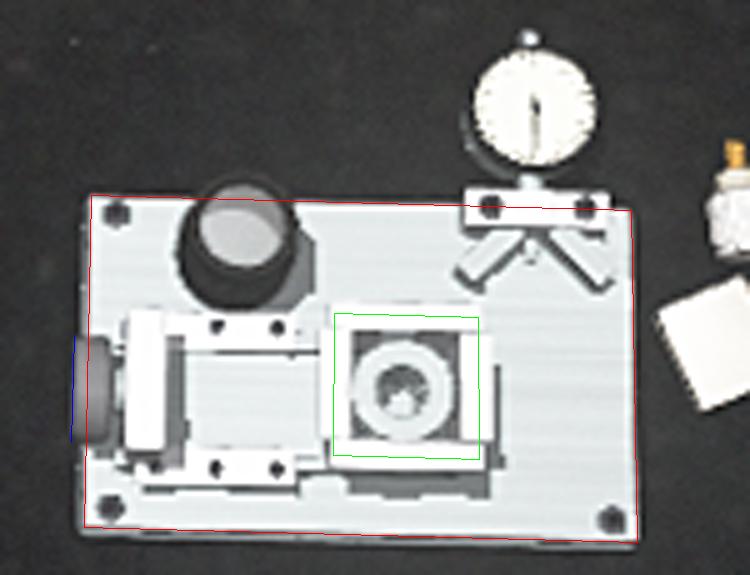

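The plate outline now fits: origin (0.4804, -0.0389), yaw 0.035, button at about (0.477, 0.062). I'll square the tool to the feeder and move in front of the button.

Request:
carry_out(commands=[[1,[0,0,0],[0,0,-0.14]],[1,[0,0,0],[0,0,-0.139]],[1,[-41,-57,0],[0,0,0]],[1,[-41,-57,0],[0,0,0]],[1,[-41,-57,0],[0,0,0]],[1,[-41,-57,0],[0,0,0]],[1,[-41,-57,0],[0,0,0]],[1,[-41,-57,0],[0,0,0]],[1,[-41,-57,0],[0,0,0]],[1,[-40,-57,0],[0,0,0]]], squeeze=20)

```text
time_s: 3.0
ee_pos: [0.4393, 0.1361, 0.2058]
eef_rot: [3.141, 0.001, -3.106]
force: [-0.4, 1.4, 0.1]
grip_width: 0.0006
grip_force: 0.0
```

```bash
cat >> h.py <<'E'
def st():
    o=ctrl.get_obs(); d=o['ee_pos']-[0.4804,-0.0389,0]; y=0.035
    c,s=np.cos(y),np.sin(y)
    f=o['force']
    print("t",o['time_s'],"feeder mm",np.round(1000*np.array([c*d[0]+s*d[1],-s*d[0]+c*d[1],d[2]]),1),"rot",np.round(o['eef_rot'],4),"F feeder",np.round([c*f[0]+s*f[1],-s*f[0]+c*f[1],f[2]],1),"w",round(o['grip_width'],4))
E
python3 -c "
from h import *
st()"
```

```text
t 3.0 feeder mm [-35.  176.3 205.8] rot [ 3.1413e+00  8.0000e-04 -3.1065e+00] F feeder [-0.4  1.4  0.1] w 0.0006
```

Request:
carry_out(commands=[[1,[-35,-48,0],[0,0,0]],[1,[0,0,45],[0,0,0]],[1,[0,0,45],[0,0,0]],[1,[0,0,45],[0,0,0]],[1,[0,0,25],[0,0,0]],[1,[0,0,11],[0,0,0]],[1,[0,0,0],[0,0,0]]])

```text
time_s: 3.88
ee_pos: [0.475, 0.0912, 0.0346]
eef_rot: [3.142, -0.0, -3.106]
force: [0.1, 0.5, 0.0]
grip_width: 0.0003
grip_force: 0.0
```

```bash
python3 -c "
from h import *
st()
r=ctrl.camera('top');cv2.imwrite('pics/t3.png',cv2.resize(r['img'][165:280,305:465],None,fx=5,fy=5))"
```

```text
t 3.875 feeder mm [ -0.8 130.2  34.6] rot [ 3.1416e+00 -2.0000e-04 -3.1063e+00] F feeder [0.1 0.5 0. ] w 0.0003
```

View pics/t3.png

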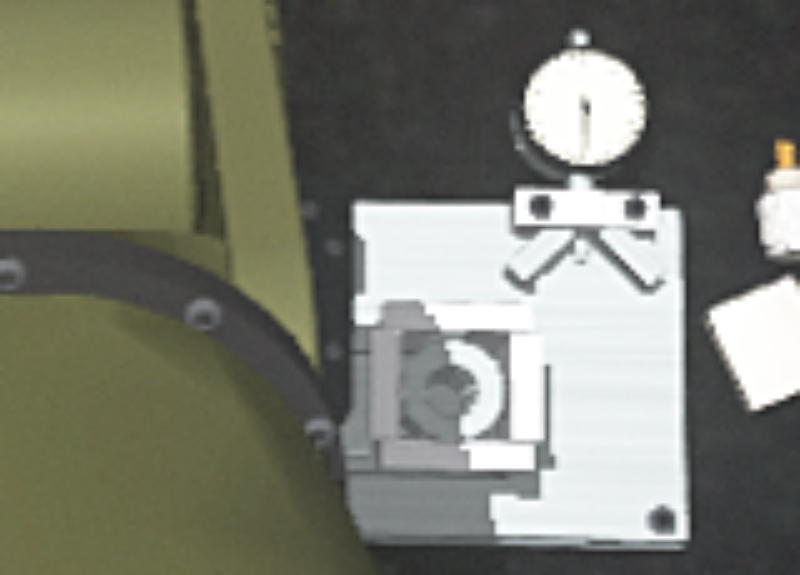

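The arm hides the button from above; the outlet side is still visible. I'll push by force feel.

Request:
carry_out(commands=[[1,[0,-8,0],[0,0,0]],[1,[0,-6,0],[0,0,0]],[1,[0,-4,0],[0,0,0]],[1,[0,-4,0],[0,0,0]],[1,[0,0,0],[0,0,0]]])

```text
time_s: 4.55
ee_pos: [0.4759, 0.0692, 0.0346]
eef_rot: [3.141, 0.001, -3.107]
force: [0.3, 4.4, 1.9]
grip_width: 0.0003
grip_force: 2.1
```

```bash
python3 -c "
from h import *
st()"
```

```text
t 4.55 feeder mm [ -0.7 108.2  34.6] rot [ 3.1413e+00  5.0000e-04 -3.1066e+00] F feeder [0.4 4.4 1.9] w 0.0003
```

Request:
carry_out(commands=[[1,[0,-6,0],[0,0,0]],[1,[0,-6,0],[0,0,0]],[1,[0,-6,0],[0,0,0]],[1,[0,-6,0],[0,0,0]],[1,[0,-6,0],[0,0,0]],[1,[0,-4,0],[0,0,0]],[1,[0,0,0],[0,0,0]]])

```text
time_s: 5.42
ee_pos: [0.4772, 0.0355, 0.0346]
eef_rot: [3.141, 0.001, -3.106]
force: [1.3, 6.4, 2.5]
grip_width: 0.0008
grip_force: 3.1
```

```bash
python3 -c "
from h import *
st()"
```

```text
t 5.425 feeder mm [-0.6 74.4 34.6] rot [ 3.1411e+00  7.0000e-04 -3.1065e+00] F feeder [1.5 6.4 2.5] w 0.0008
```

Request:
carry_out(commands=[[1,[0,-3,0],[0,0,0]],[1,[0,-2,0],[0,0,0]],[1,[0,0,0],[0,0,0]]])

```text
time_s: 5.8
ee_pos: [0.4774, 0.0306, 0.0346]
eef_rot: [3.141, 0.001, -3.106]
force: [1.4, 6.8, 2.6]
grip_width: 0.0004
grip_force: 3.3
```

Request:
carry_out(commands=[[1,[0,-1,0],[0,0,0]],[1,[0,0,0],[0,0,0]]])

```text
time_s: 6.05
ee_pos: [0.4774, 0.0297, 0.0346]
eef_rot: [3.141, 0.001, -3.106]
force: [2.1, 7.1, 2.3]
grip_width: 0.0002
grip_force: 3.3
```

Request:
carry_out(commands=[[1,[0,-1,0],[0,0,0]],[1,[0,0,0],[0,0,0]]])

```text
time_s: 6.3
ee_pos: [0.4774, 0.0287, 0.0346]
eef_rot: [3.141, 0.001, -3.106]
force: [1.1, 6.5, 1.5]
grip_width: 0.0002
grip_force: 3.3
```

Request:
carry_out(commands=[[1,[0,-1,0],[0,0,0]],[1,[0,0,0],[0,0,0]]])

```text
time_s: 6.55
ee_pos: [0.4775, 0.0277, 0.0346]
eef_rot: [3.141, 0.001, -3.106]
force: [1.6, 7.1, 1.9]
grip_width: 0.0007
grip_force: 3.4
```

Request:
carry_out(commands=[[1,[0,-1,0],[0,0,0]],[1,[0,0,0],[0,0,0]]])

```text
time_s: 6.8
ee_pos: [0.4775, 0.0269, 0.0346]
eef_rot: [3.141, 0.001, -3.106]
force: [1.0, 8.1, 3.3]
grip_width: 0.0003
grip_force: 4.2
```

Request:
carry_out(commands=[[1,[0,-1,0],[0,0,0]],[1,[0,0,0],[0,0,0]]])

```text
time_s: 7.05
ee_pos: [0.4775, 0.0268, 0.0347]
eef_rot: [3.139, 0.001, -3.106]
force: [0.5, 17.0, 3.1]
grip_width: 0.0004
grip_force: 8.6
```

Force jumped to 17 N and the motion stopped, so the button is against its stop. I'll release it and let it spring back.

Request:
carry_out(commands=[[1,[0,8,0],[0,0,0]],[1,[0,10,0],[0,0,0]],[1,[0,10,0],[0,0,0]],[1,[0,10,0],[0,0,0]],[1,[0,10,0],[0,0,0]],[1,[0,12,0],[0,0,0]],[1,[0,4,0],[0,0,0]],[1,[0,0,-40],[0,0,0]],[1,[0,0,-45],[0,0,0]],[1,[0,0,0],[0,0,0]]])

```text
time_s: 8.3
ee_pos: [0.4764, 0.0892, 0.1222]
eef_rot: [3.141, 0.005, -3.106]
force: [0.2, 0.2, -1.0]
grip_width: 0.0007
grip_force: 0.0
```

```bash
python3 -c "
from h import *
st()
r=ctrl.camera('top');cv2.imwrite('pics/t4.png',cv2.resize(r['img'][165:280,305:465],None,fx=5,fy=5))
for t in ('outlet','spacer_1_mid','nest'):print(t,[(round(d['score'],2),np.round(d['at'],4)) for d in ctrl.place_of(t,'top')[:4]])"
```

```text
t 8.3 feeder mm [  0.5 128.2 122.2] rot [ 3.1414  0.0053 -3.1065] F feeder [ 0.2  0.2 -1. ] w 0.0007
outlet [(0.9, array([ 0.4815, -0.0816,  0.0237]))]
spacer_1_mid [(0.74, array([ 0.4802, -0.089 ,  0.0212]))]
nest [(0.88, array([ 0.5209, -0.0816,  0.0225]))]
```

View pics/t4.png

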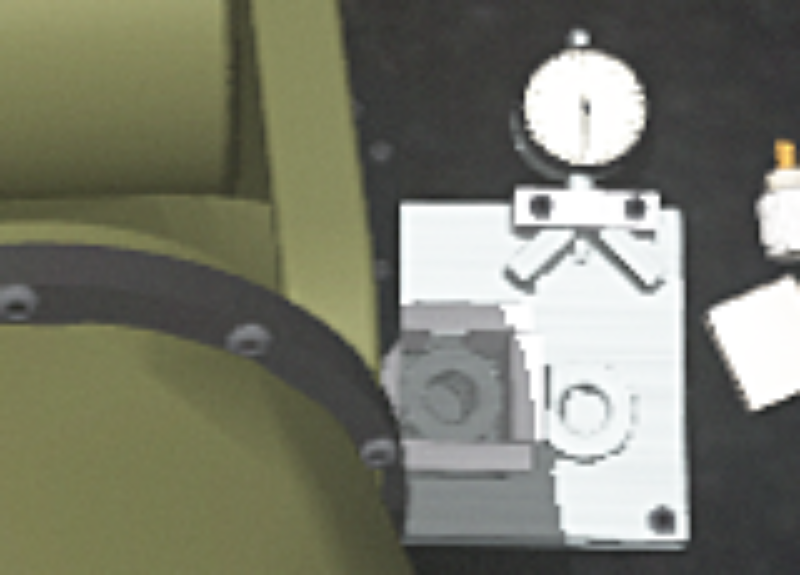

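The single ring lies on the plate at crop (585,410), in line with the V plunger at (582,258). The dial hand is at rest.

```bash
python3 -c "
from h import *
from scipy.optimize import fsolve
r=ctrl.camera('top')
for n,p,z in (('ring',(585,410),.026),('plunger',(582,258),.025),('V L tip',(520,282),.032),('V R tip',(652,285),.032),('mag right top',(545,390),.058)):
    q=np.array(p)/5+[304.5,164.5]
    w=fsolve(lambda v:(proj(r,[[v[0],v[1],z]])-q).ravel(),[.48,-.08])
    d=w-[.4804,-.0389];c,s=np.cos(.035),np.sin(.035)
    print(n,w,'feeder',1000*np.array([c*d[0]+s*d[1],-s*d[0]+c*d[1]]))
"
```

```text
ring [ 0.48198315 -0.08361813] feeder [ 1.73692626e-02 -4.47461423e+01]
plunger [ 0.53144252 -0.08160461] feeder [ 49.51690282 -44.46457728]
V L tip [ 0.52058943 -0.06103477] feeder [ 39.39025709 -23.52755942]
V R tip [ 0.52225602 -0.10263334] feeder [ 39.60017129 -65.15896846]
mag right top [ 0.48094207 -0.06560404] feeder [ -0.39271028 -26.70664924]
```

Request:
carry_out(commands=[[1,[10,-44,0],[0,0,0]],[1,[10,-44,0],[0,0,0]],[1,[10,-44,0],[0,0,0]],[1,[10,-42,0],[0,0,0]],[1,[0,0,30],[0,0,0]],[1,[0,0,30],[0,0,0]],[1,[0,0,20],[0,0,0]],[1,[0,0,12],[0,0,0]],[1,[0,0,6],[0,0,0]],[1,[0,0,0],[0,0,0]]])

```text
time_s: 9.8
ee_pos: [0.4412, -0.0861, 0.0214]
eef_rot: [3.142, -0.0, -3.106]
force: [0.9, 0.8, -0.0]
grip_width: 0.0007
grip_force: 0.0
```

```bash
python3 -c "
from h import *
st()"
```

```text
t 9.8 feeder mm [-40.9 -45.8  21.4] rot [ 3.1415e+00 -2.0000e-04 -3.1063e+00] F feeder [ 0.9  0.7 -0. ] w 0.0007
```

Request:
carry_out(commands=[[1,[-6,0,0],[0,0,0]],[1,[-5,0,0],[0,0,0]],[1,[-3,0,0],[0,0,0]],[1,[-2,0,0],[0,0,0]],[1,[-2,0,0],[0,0,0]],[1,[-3,0,0],[0,0,0]],[1,[-3,0,0],[0,0,0]],[1,[-3,0,0],[0,0,0]],[1,[-3,0,0],[0,0,0]],[1,[-3,0,0],[0,0,0]]])

```text
time_s: 11.05
ee_pos: [0.4743, -0.085, 0.0214]
eef_rot: [-3.142, -0.0, -3.106]
force: [0.6, 0.5, 0.4]
grip_width: 0.0008
grip_force: 0.0
```

Request:
carry_out(commands=[[1,[-3,0,0],[0,0,0]],[1,[-3,0,0],[0,0,0]],[1,[-3,0,0],[0,0,0]],[1,[-2,0,0],[0,0,0]],[1,[0,0,0],[0,0,0]]])

```text
time_s: 11.68
ee_pos: [0.4852, -0.0846, 0.0214]
eef_rot: [-3.142, -0.0, -3.106]
force: [0.7, -1.0, -0.1]
grip_width: 0.0005
grip_force: 0.0
```

```bash
python3 -c "
from h import *
st()
r=ctrl.camera('top');cv2.imwrite('pics/t5.png',cv2.resize(r['img'][165:280,335:465],None,fx=5,fy=5))"
```

```text
t 11.675 feeder mm [  3.2 -45.8  21.4] rot [-3.1416 -0.     -3.1064] F feeder [ 0.7 -1.  -0.1] w 0.0005
```

View pics/t5.png

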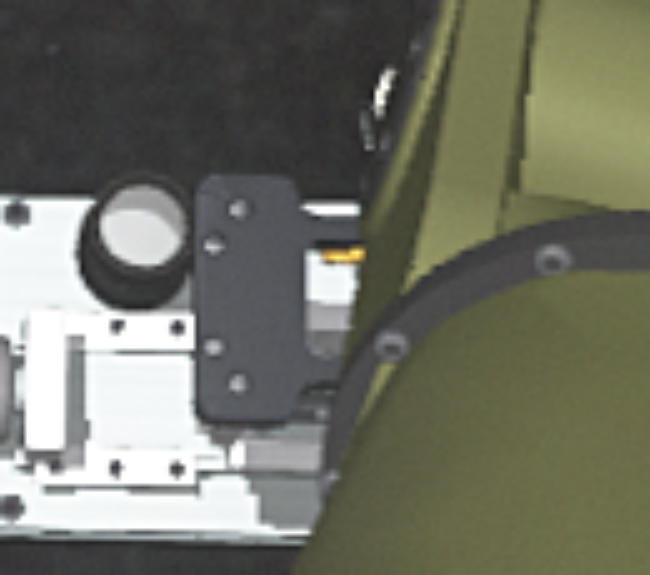

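The button and block are back out on the left, and the ring is hidden under the gripper. I'll check the wrist camera.

```bash
python3 -c "
from h import *
r=ctrl.camera('wrist');cv2.imwrite('pics/w1.png',r['img'])
for t in ('spacer_1_mid','nest'):print(t,[(round(d['score'],2),np.round(d['at'],4)) for d in ctrl.place_of(t,'wrist')[:4]])"
```

```text
spacer_1_mid []
nest []
```

View pics/w1.png

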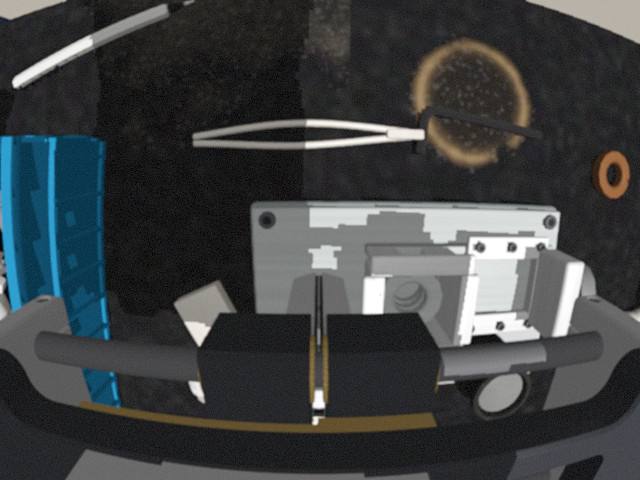

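The wrist camera looks from the -x side. No ring is left on the plate there, so the ring is ahead of the fingers, and the magazine still holds rings. I'll keep pushing in small steps by force.

Request:
carry_out(commands=[[1,[-2,0,0],[0,0,0]],[1,[-2,0,0],[0,0,0]],[1,[-1,0,0],[0,0,0]],[1,[0,0,0],[0,0,0]]])

```text
time_s: 12.38
ee_pos: [0.49, -0.0844, 0.0214]
eef_rot: [3.142, -0.0, -3.106]
force: [0.2, 0.4, -0.0]
grip_width: 0.0002
grip_force: 0.5
```

Request:
carry_out(commands=[[1,[-1,0,0],[0,0,0]],[1,[-1,0,0],[0,0,0]],[1,[0,0,0],[0,0,0]]])

```text
time_s: 12.75
ee_pos: [0.4922, -0.0843, 0.0214]
eef_rot: [3.142, 0.0, -3.106]
force: [-0.9, -0.1, 1.6]
grip_width: 0.0003
grip_force: 0.6
```

Request:
carry_out(commands=[[1,[-1,0,0],[0,0,0]],[1,[0,0,0],[0,0,0]]])

```text
time_s: 13.0
ee_pos: [0.4931, -0.0843, 0.0214]
eef_rot: [3.142, -0.0, -3.106]
force: [-1.1, -0.3, -0.3]
grip_width: 0.0008
grip_force: 0.6
```

Request:
carry_out(commands=[[1,[-1,0,0],[0,0,0]],[1,[0,0,0],[0,0,0]]])

```text
time_s: 13.25
ee_pos: [0.4939, -0.0843, 0.0214]
eef_rot: [3.142, -0.001, -3.106]
force: [-4.4, -0.5, 0.9]
grip_width: 0.0001
grip_force: 2.1
```

Request:
carry_out(commands=[[1,[-0.3,0,0],[0,0,0]],[1,[0,0,0],[0,0,0]],[1,[0,0,0],[0,0,0]]])

```text
time_s: 13.62
ee_pos: [0.494, -0.0843, 0.0213]
eef_rot: [3.142, -0.001, -3.106]
force: [-6.3, -1.8, 1.5]
grip_width: 0.0002
grip_force: 2.9
```

```bash
python3 -c "
from h import *
st()
r=ctrl.camera('top');st();ctrl.camera('top');st()
r=ctrl.camera('side');k=4
cv2.imwrite('pics/s2.png',cv2.resize(r['img'][200:290,290:430],None,fx=5,fy=5,interpolation=cv2.INTER_CUBIC))
u=proj(r,[[.57,-.08,.033]]);print(u)"
```

```text
t 13.625 feeder mm [ 12.  -45.8  21.3] rot [ 3.1415e+00 -1.1000e-03 -3.1064e+00] F feeder [-6.4 -1.6  1.5] w 0.0002
t 13.675 feeder mm [ 12.  -45.8  21.3] rot [ 3.1415e+00 -1.0000e-03 -3.1064e+00] F feeder [-7.  -1.9  2.1] w 0.0004
t 13.725 feeder mm [ 12.  -45.8  21.4] rot [ 3.1415e+00 -1.0000e-03 -3.1064e+00] F feeder [-5.3 -1.7  2.2] w 0.0
[[333.79488096 220.5577571 ]]
```

View pics/s2.png

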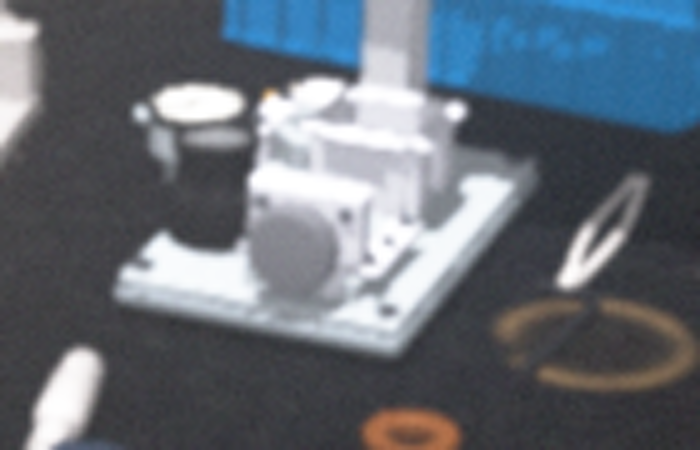

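Request:
carry_out(commands=[[1,[0,-0.4,0],[0,0,0]],[1,[0,0,0],[0,0,0]],[1,[0,0,0],[0,0,0]]])

```text
time_s: 14.15
ee_pos: [0.494, -0.0845, 0.0213]
eef_rot: [3.141, -0.001, -3.106]
force: [-6.4, -0.2, 2.4]
grip_width: 0.0004
grip_force: 2.9
```

```bash
python3 -c "
from h import *
for i in range(6): st();ctrl.camera('side')"
```

```text
t 14.15 feeder mm [ 12.  -46.   21.3] rot [ 3.1412e+00 -1.0000e-03 -3.1064e+00] F feeder [-6.4  0.   2.4] w 0.0004
t 14.2 feeder mm [ 12.  -46.   21.3] rot [ 3.1412e+00 -1.0000e-03 -3.1063e+00] F feeder [-5.4  0.1  1.6] w 0.0003
t 14.25 feeder mm [ 12.  -46.   21.3] rot [ 3.1413e+00 -1.0000e-03 -3.1064e+00] F feeder [-5.6  1.7  2. ] w 0.0005
t 14.3 feeder mm [ 12.  -46.1  21.4] rot [ 3.1413e+00 -9.0000e-04 -3.1064e+00] F feeder [-4.9  0.4  2.8] w 0.0004
t 14.35 feeder mm [ 12.  -46.   21.3] rot [ 3.1412e+00 -1.1000e-03 -3.1064e+00] F feeder [-5.7  0.4  1.8] w 0.0
t 14.4 feeder mm [ 12.  -46.   21.3] rot [ 3.1412e+00 -1.0000e-03 -3.1064e+00] F feeder [-6.2  1.   2.6] w 0.0004
```

With the lateral force near zero, a steady push of about 6 N only balances if both anvils are bearing. The advance of at least 4 mm since gauge contact also matches full plunger travel. I'm handing in.

```bash
python3 -c "
from h import *
st();print(ctrl.hand_in())"
```

```text
t 14.45 feeder mm [ 12.  -46.   21.3] rot [ 3.1412e+00 -1.0000e-03 -3.1064e+00] F feeder [-5.6  0.4  1.6] w 0.0004
the job is handed in; nothing more can be done
None
```

I fed one ring with a single full press, the button sprang back, and I handed the job in at 14.5 s with the fingers holding the ring in the V at about 6 N; seating and plunger travel are judged from force and position, since the arm hid the ring and the dial hand was too small to read.

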